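# Slide the pine box shut and swing its locking bar across

### The job

Push the sliding lid of the pine box fully shut with your fingertips, then push the red locking bar round until it lies square across the lid behind the dark cleat. The box stays standing on the bench where it is: do not lift, drag or tip it, leave everything else on the bench alone, and take your hand clear at the end.

Things in the scene. Friction and masses are not known exactly. Their poses are not given: they have to be found in the camera images.
- box: Loose pine box, 1.9 kg complete, standing on the bench: 144 mm along its x, 220 mm along its y, 70 mm high, walls 12 mm. Origin at the centre of its underside, z up. The lid slides out over the lower wall at the +y end; the other three walls reach 70 mm. The bar's pivot stands on the +x wall (the one farther from the robot) near its +y end.
- lid (a joint): Plywood sliding lid, in m: 0 = fully shut (edge flush with the +y end of the box), growing to at most 0.12 as it slides out along the box's +y; starts 0.06 to 0.11 open. Flat panel 117 x 208 x 8 mm held in grooves, upper face 66 mm above the bench. About 2 N of friction; it stays where it is left; solid stop at 0.
- cleat (a point): Centre of the top of the cleat, 92 mm above the bench: a dark wooden strip fixed across the lid, 80 mm along the box's x, 16 mm along the box's y, standing 26 mm above the lid. It moves with the lid; with the lid shut it is at x = 0, y = 62 mm in the box frame. Push its +y face towards the box's -y to shut the lid.
- bar (a joint): Red locking bar, in rad, positive anticlockwise from above: 0 = parallel to the box's y, pointing to +y past the end of the box; 1.571 (solid stop) = square across the lid, pointing to the box's -x, 7 mm behind the shut cleat's +y face. Starts at -0.25 to 0.05 (negative leans to the box's +x). Stiff: about 0.05 N m turns it, and it stays where left. Swing it only after the lid is shut.
- bar_pivot (a point): On the bar's pivot axis, level with its top face (92 mm above the bench); fixed in the box frame at x = 66 mm, y = 85 mm.
- bar_tip (a point): Middle of the bar's free end, level with its top face, 110 mm from the pivot axis. The bar is 16 mm wide and 18 mm high, its underside 74 mm and its top 92 mm above the bench, so it passes 8 mm over the lid.
- pot: White pot, 68 mm diameter, 85 mm high, standing about 70 mm beyond the box's +x wall, level with its middle. Origin at the centre of its underside. Leave alone.
- offcut: Pine offcut 50 x 90 x 32 mm lying on the robot's side of the box. Origin at the centre of its underside. Leave alone.
- hammer: Hammer lying on the bench to the right, its handle along its x. Leave alone.
- panel_a: Brown wooden panel 120 x 80 x 6 mm flat on the bench to the left. Leave alone.
- panel_b: Brown wooden panel 120 x 80 x 6 mm flat on the bench to the left, farther off. Leave alone.
- frame: Open pine frame 130 x 114 x 40 mm on the bench at the right. Leave alone.
- glue: White glue bottle with a red cap, 56 mm diameter, 150 mm high, at the far right. Leave alone.

How it is judged:
By the outcome, as a careful person would: the job done as asked, in the order asked, and still so for the second after the job is handed in, with the robot touching nothing.
It also fails if it takes over 48 s, if anything falls off the work surface, if the arm or the gripper's body presses on something with over 40 N, if the wrist force passes 120 N, or if a joint passes its speed limit or range.

### The arm

A 6-joint arm with a two-finger parallel gripper is mounted at the origin on the work surface. World frame = base frame: x ahead of the robot, y to its left, z up, the work surface at z = 0. Lengths are in m, angles in rad, forces in N, time in s.
With the tool pointing down it reaches from about 0.25 to 0.775 m from the base axis. Payload 4 kg.
Tool frame: the origin (TCP) lies at the very end of the fingers, on their centre line; the grasp point (between the pads) lies 19 mm behind it; z points along the fingers, y is the direction in which the jaws open and shut (so a half turn about z gives the same grasp; the last joint's range is limited). The gripper opens to 94 mm and grips with 3 to 60 N. Pads are 16 mm wide; open, the fingers measure 119 mm over their backs; the gripper's body (75 mm by 177 mm) begins 78 mm behind the grasp point.
Start: joints at [-1.384, 0.087, 1.371, -0, 1.684, -0.103], TCP at [0.157, -0.527, 0.206] pointing down, gripper open.
Joint ranges: [-3.1, 3.1], [-0.76, 2.03], [0.27, 2.55], [-1.08, 4.22], [0.17, 2.65], [-2.57, 2.57]. Speed limits (rad/s): [2.79, 2.79, 3.14, 3.14, 3.14, 3.14].

### API

Orientations are given as [roll, pitch, yaw] about the fixed x, y, z axes, in that order (R = Rz(yaw) Ry(pitch) Rx(roll)).
In Python, from bench import robot, cams, models gives the robot as it stands.
- The arm moves only by the tool step_arm, never from a script. Its argument "series" is a list of rows, each a list of 5 numbers: the gripper command: -1 is shut, 1 is fully open, values between are in proportion, then the shift along the tool's x, y, z in mm, then the turn about the tool's z in degrees. A call has 1 to 20 rows; each row is the pose to reach, as a shift and turn from the pose commanded when the call began, along the tool's axes at that moment; what a row does not reach only later rows make up. A row lasts 1/8 s, in which the tool goes at most 62.5 mm and 10.7 degrees, less where a joint would pass 70% of its speed; a pose out of reach is approached as far as the arm can. A call with a gripper value outside its range is refused whole. The fingers move at their own pace and stop on an object; the grip force is fixed at half the most. Time passes only in rows, so rows that repeat a pose let the fingers close. It gives the time, the measured TCP pose, the force and the opening at its end, in the units of the state.
- robot.get_obs(): the state, without advancing time (a new reading comes with each control period).
- cams.snapshot(name): name is "side" or "top"; returns a dict with "pixels" (420x560x3 uint8, red, green, blue), "fov_y" (degrees; the focal length in pixels is half the picture's height over the tangent of half this angle, whatever the lens; pixels are square), "cx", "cy" (the principal point, pixels), "R" (3x3) and "t" (3): a world point X has camera coordinates R X + t. Camera axes: x right, y down, z forward; pixel columns grow to the right and rows downward; lengths in m; the calibration is good to about 2 mm. A picture is of the moment at which its call begins. There is no depth.
- robot.close_job(): hands the job in, once; it reports no verdict.
Trained networks look in a picture, given as the dict that the camera call returned (one of the last four; its "shot" number tells which), for a name from the list of things; names that differ only in an ending like _2 or _b are one class to them, and where a whole thing is asked for, a point or a joint stands for the part that bears it (a point fixed in the world has none). Each returns a list of dicts, best first, with "p" (0 to 1); they miss things now and then, are a little off and sometimes report something else, mostly with a low value. They report only what shows in the picture. A call takes as long as a camera call.
- models.find_in(picture, label): "position" ([x, y, z] in m, in world coordinates, good to about 4 mm: the middle of the surface that is visible of it).
- models.pinpoint(picture, label): "position" ([x, y, z] in m, in world coordinates, good to about 4 mm: a listed point, or the origin of a listed thing).
The state is a dict: "time": time; "joint_positions": joint angles; "qvel": joint speeds; "joint_torque": joint torques, N m; "tool_pos": TCP position; "ee_rot": TCP orientation; "wrist_force": force on the tool from outside, world axes, zero at the start; "wrist_torque": the same for the moment, N m; "width": finger opening in m.
Only numpy, scipy, OpenCV 4.12 (cv2) and the standard library are available. Lean on these libraries where they do the work, as an engineer would, in place of code of your own. Each camera call takes 0.05 s, during which the arm holds its last target. There are 200 camera calls.

## Working session

There is one attempt and no reset: what is moved stays moved. The work goes in short steps, Python scripts to look and compute and a tool call to move; the robot and the scene stay as the last step left them, time stands still between calls to the robot, and variables do not carry over. Pictures are saved under pics/ and viewed, about 8 in all and at most 12, crops included, and the job is handed in when it is done.

Besides the shell and the picture viewer there is one more tool, called as name(argument=value, ...) on one line, values as JSON. step_arm: Moves the arm, as the interface text tells. Its arguments: {"type":"object","properties":{"series":{"type":"array","items":{"type":"array","items":{"type":"number"}}}},"required":["series"]}

```bash
mkdir -p pics; cat > look.py <<'E'
from bench import robot, cams, models
import cv2, numpy as np, sys
np.set_printoptions(precision=4,suppress=True)
def look(tag, labels, names=("top","side")):
    for n in names:
        p=cams.snapshot(n); cv2.imwrite(f"pics/{tag}_{n}.png",p["pixels"][:,:,::-1])
        for l in labels:
            r=models.pinpoint(p,l)
            print(n,l,[(np.array(d["position"]),round(d["p"],2)) for d in r[:2]])
    return p
E
python3 - <<'E'
from look import *
look("a",["box","cleat","bar_pivot","bar_tip","pot","offcut"])
o=robot.get_obs();print({k:o[k] for k in("time","tool_pos","ee_rot","wrist_force","width")})
E
```

```text
top box [(array([0.5447, 0.0544, 0.0941]), 0.65), (array([ 0.483 , -0.1401,  0.0013]), 0.61)]
top cleat [(array([ 0.4806, -0.0068,  0.091 ]), 0.91)]
top bar_pivot [(array([ 0.5465, -0.0546,  0.0901]), 0.7)]
top bar_tip [(array([0.5433, 0.0537, 0.0939]), 0.78)]
top pot [(array([ 0.6269, -0.198 ,  0.0007]), 0.7)]
top offcut [(array([ 0.3396, -0.1641,  0.0005]), 0.65)]
side box [(array([ 0.3382, -0.1647,  0.0018]), 0.45)]
side cleat [(array([ 0.484 , -0.0065,  0.0901]), 0.74)]
side bar_pivot [(array([ 0.5487, -0.0508,  0.0923]), 0.44)]
side bar_tip [(array([0.5419, 0.0512, 0.0917]), 0.52)]
side pot [(array([ 0.6245, -0.1937,  0.0018]), 0.89)]
side offcut []
{'time': 0.7, 'tool_pos': array([ 0.1572, -0.5271,  0.2055]), 'ee_rot': array([3.1414, 0.    , 0.2898]), 'wrist_force': array([ 0.3038, -0.2722,  0.2551]), 'width': 0.09427603170570592}
```

View pics/a_top.png

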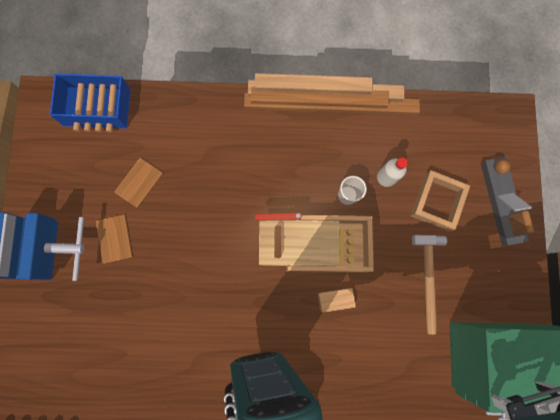

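View pics/a_side.png

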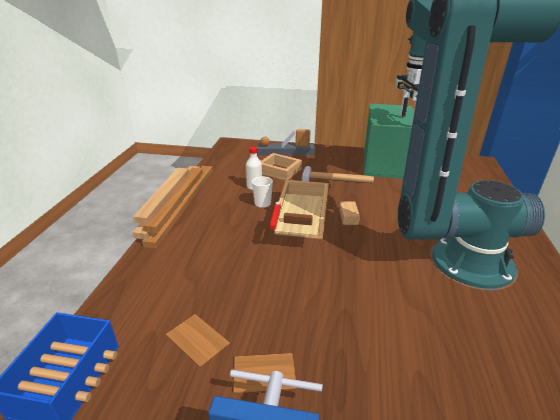

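The top view shows the box at about columns 259–373 and rows 217–271, with the lid open to the left (+y). The red bar runs from (299,216) to (256,217). I'll overlay a box model to refine the pose.

```bash
cat > ov.py <<'E'
from look import *
def proj(p,X):
    f=p["pixels"].shape[0]/2/np.tan(np.radians(p["fov_y"])/2)
    c=X@np.array(p["R"]).T+np.array(p["t"]); return c[:,:2]/c[:,2:]*f+[p["cx"],p["cy"]]
def overlay(p,fn,o,yaw,lid,bar,win,s):
    x0,y0,x1,y1=win; im=cv2.resize(p["pixels"][y0:y1,x0:x1,::-1],None,fx=s,fy=s,interpolation=cv2.INTER_CUBIC)
    c,sn=np.cos(yaw),np.sin(yaw)
    def poly(pts,col):
        P=np.array(pts,float); W=np.c_[o[0]+c*P[:,0]-sn*P[:,1],o[1]+sn*P[:,0]+c*P[:,1],P[:,2]]
        cv2.polylines(im,[np.int32(((proj(p,W)+.5-[x0,y0])*s).round())],True,col,1)
    R=lambda a,b,l,h,z:[(a,l,z),(b,l,z),(b,h,z),(a,h,z)]
    poly(R(-.072,.072,-.11,.11,.07),(0,255,0)); poly(R(-.0585,.0585,-.098+lid,.11+lid,.066),(255,255,0))
    poly(R(-.04,.04,.054+lid,.07+lid,.092),(255,0,255))
    d=np.array([-np.sin(bar),np.cos(bar)]);n=np.array([d[1],-d[0]])*.008;q=np.array([.066,.085])
    poly([(*(q+n),.092),(*(q+d*.11+n),.092),(*(q+d*.11-n),.092),(*(q-n),.092)],(255,0,0))
    cv2.imwrite(fn,im)
E
python3 - <<'E'
from ov import *
p=cams.snapshot("top"); overlay(p,"pics/b.png",(.482,-.139),0,.072,.03,(240,190,390,290),5)
P=p["pixels"].astype(int);m=((P[...,0]>120)&(P[...,1]<70)&(P[...,2]<70));m[:200]=0;m[230:]=0;m[:,:240]=0;m[:,320:]=0
print(cv2.minAreaRect(np.argwhere(m)[:,::-1].astype(np.float32)))
E
```

```text
((0.0, 0.0), (0.0, 0.0), 0.0)
```

View pics/b.png

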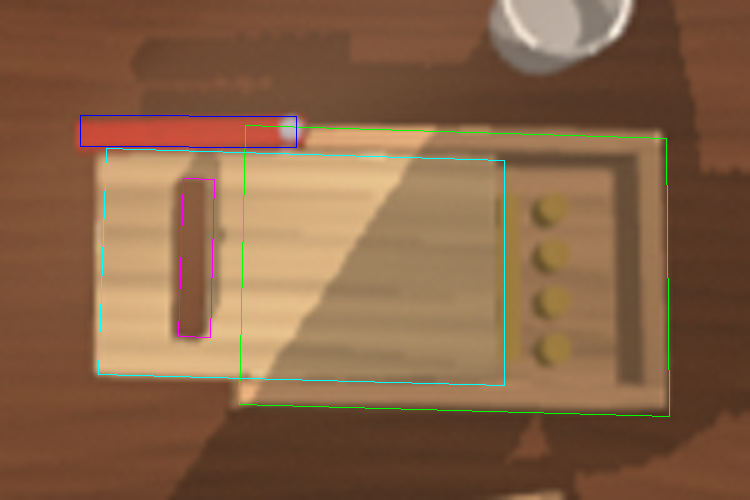

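Against the overlay, the box sits about 2 mm further in x and y, with yaw ≈ +0.015. The cleat is near (0.482, −0.003) and the bar is at about 0.02 rad. I'll move to a point above the lid on the +y side of the cleat, with the fingers shut.

step_arm(series=[[-1, 475, -455, 0, 15.7], [-1, 475, -455, 0, 15.7], [-1, 475, -455, 0, 15.7], [-1, 475, -455, 0, 15.7], [-1, 475, -455, 0, 15.7], [-1, 475, -455, 0, 15.7], [-1, 475, -455, 0, 15.7], [-1, 475, -455, 0, 15.7], [-1, 475, -455, 0, 15.7], [-1, 475, -455, 0, 15.7], [-1, 475, -455, 0, 15.7], [-1, 475, -455, 0, 15.7], [-1, 475, -455, 0, 15.7], [-1, 475, -455, 0, 15.7]])

```text
time: 2.5
tool_pos: [0.482, 0.0435, 0.2057]
ee_rot: [3.141, -0.0, 0.014]
wrist_force: [-0.0, 0.0, -0.6]
width: 0.0005
```

step_arm(series=[[-1, 0, 0, 50, 0], [-1, 0, 0, 90, 0], [-1, 0, 0, 115, 0], [-1, 0, 0, 125, 0], [-1, 0, 0, 131, 0], [-1, 0, 0, 131, 0]])

```text
time: 3.25
tool_pos: [0.4828, 0.0444, 0.0752]
ee_rot: [3.141, -0.001, 0.015]
wrist_force: [-0.3, -0.2, 0.0]
width: 0.0002
```

```bash
python3 - <<'E'
from ov import *
p=look("c",["cleat","bar_pivot"],("side",))
overlay(p,"pics/c.png",(.484,-.137),.015,.073,.02,(250,150,360,250),6)
E
```

```text
side cleat [(array([ 0.4793, -0.0072,  0.0872]), 0.75), (array([ 0.4835, -0.1334,  0.0013]), 0.52)]
side bar_pivot [(array([ 0.5483, -0.0492,  0.0918]), 0.58)]
```

View pics/c.png

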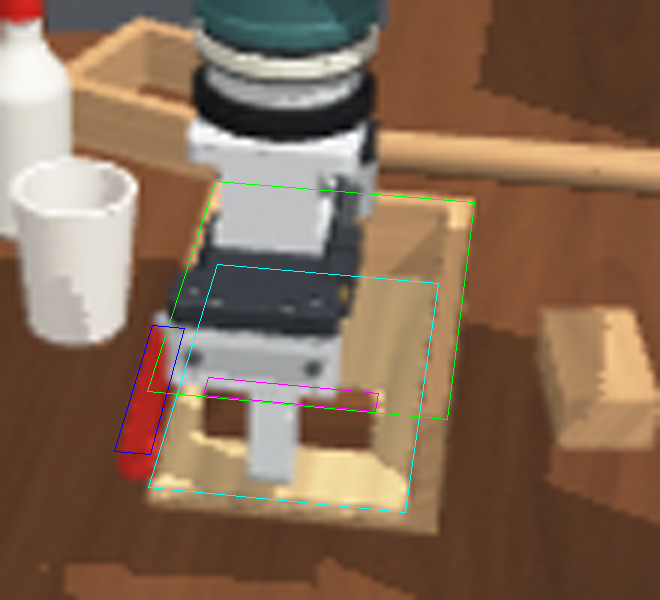

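The shut fingers are at about (275,440) in the crop, on the +y side of the dark cleat and just above the lid. Pushing now.

step_arm(series=[[-1, 0, 8, 0, 0], [-1, 0, 15, 0, 0], [-1, 0, 20, 0, 0], [-1, 0, 25, 0, 0], [-1, 0, 30, 0, 0], [-1, 0, 35, 0, 0], [-1, 0, 40, 0, 0], [-1, 0, 45, 0, 0], [-1, 0, 50, 0, 0]])

```text
time: 4.53
tool_pos: [0.4831, -0.0055, 0.0744]
ee_rot: [-3.141, 0.0, 0.016]
wrist_force: [-1.1, 2.8, 0.4]
width: 0.0007
```

step_arm(series=[[-1, 0, 5, 0, 0], [-1, 0, 10, 0, 0], [-1, 0, 15, 0, 0], [-1, 0, 20, 0, 0], [-1, 0, 25, 0, 0], [-1, 0, 30, 0, 0], [-1, 0, 35, 0, 0], [-1, 0, 38, 0, 0], [-1, 0, 40, 0, 0]])

```text
time: 5.65
tool_pos: [0.4837, -0.0455, 0.0744]
ee_rot: [3.142, 0.0, 0.016]
wrist_force: [-0.0, 2.2, 0.8]
width: 0.0005
```

```bash
python3 - <<'E'
from ov import *
p=cams.snapshot("top"); overlay(p,"pics/d.png",(.484,-.137),.015,.01,.02,(240,190,390,290),5)
print(robot.get_obs()["wrist_force"])
E
```

```text
[ 0.569   0.8873 -0.019 ]
```

View pics/d.png

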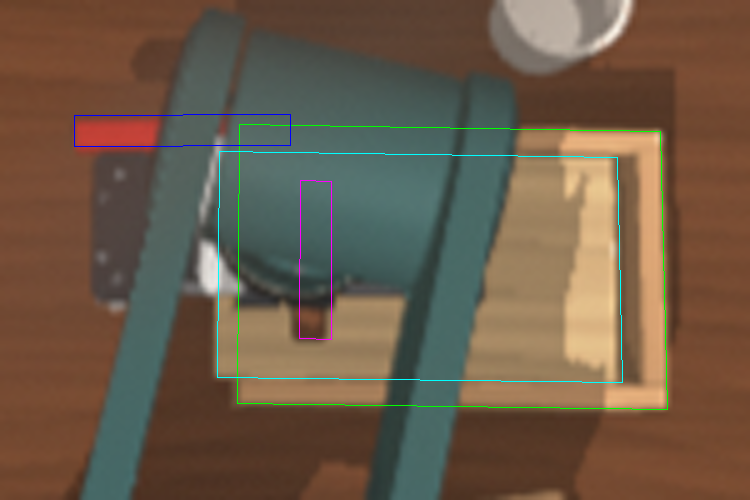

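The model fits the box well, and the lid's inner edge is at about column 617. The lid is still about 12 mm open. I'll push 8 mm, then go in small steps.

step_arm(series=[[-1, 0, 2, 0, 0], [-1, 0, 4, 0, 0], [-1, 0, 6, 0, 0], [-1, 0, 7, 0, 0], [-1, 0, 8, 0, 0]])

```text
time: 6.32
tool_pos: [0.4839, -0.0534, 0.0744]
ee_rot: [3.142, 0.0, 0.016]
wrist_force: [0.1, 1.9, -0.5]
width: 0.0004
```

step_arm(series=[[-1, 0, 0.5, 0, 0], [-1, 0, 1, 0, 0]])

```text
time: 6.58
tool_pos: [0.4839, -0.0543, 0.0744]
ee_rot: [3.141, 0.0, 0.016]
wrist_force: [0.3, 3.3, 0.3]
width: 0.0003
```

step_arm(series=[[-1, 0, 0.5, 0, 0], [-1, 0, 1, 0, 0]])

```text
time: 6.82
tool_pos: [0.4839, -0.0553, 0.0744]
ee_rot: [3.142, 0.0, 0.016]
wrist_force: [1.1, 2.3, -0.2]
width: 0.0006
```

step_arm(series=[[-1, 0, 0.5, 0, 0], [-1, 0, 1, 0, 0]])

```text
time: 7.08
tool_pos: [0.4839, -0.0564, 0.0744]
ee_rot: [3.142, 0.0, 0.016]
wrist_force: [0.6, 1.2, -0.6]
width: 0.0004
```

step_arm(series=[[-1, 0, 0.4, 0, 0], [-1, 0, 0.8, 0, 0]])

```text
time: 7.32
tool_pos: [0.4839, -0.0571, 0.0745]
ee_rot: [3.142, 0.0, 0.016]
wrist_force: [0.1, 2.4, -0.9]
width: 0.0008
```

step_arm(series=[[-1, 0, 0.4, 0, 0], [-1, 0, 0.8, 0, 0]])

```text
time: 7.58
tool_pos: [0.4839, -0.0577, 0.0744]
ee_rot: [-3.141, 0.0, 0.016]
wrist_force: [0.3, 3.2, -0.4]
width: 0.0006
```

step_arm(series=[[-1, 0, 0.4, 0, 0], [-1, 0, 0.8, 0, 0]])

```text
time: 7.82
tool_pos: [0.4839, -0.0577, 0.0745]
ee_rot: [-3.14, 0.0, 0.016]
wrist_force: [-0.4, 5.9, 0.0]
width: 0.0004
```

```bash
python3 - <<'E'
from ov import *
p=cams.snapshot("top"); overlay(p,"pics/e.png",(.484,-.137),.015,.0,.02,(240,190,390,290),5)
print(robot.get_obs()["wrist_force"])
E
```

```text
[-0.26    4.977   0.2884]
```

View pics/e.png

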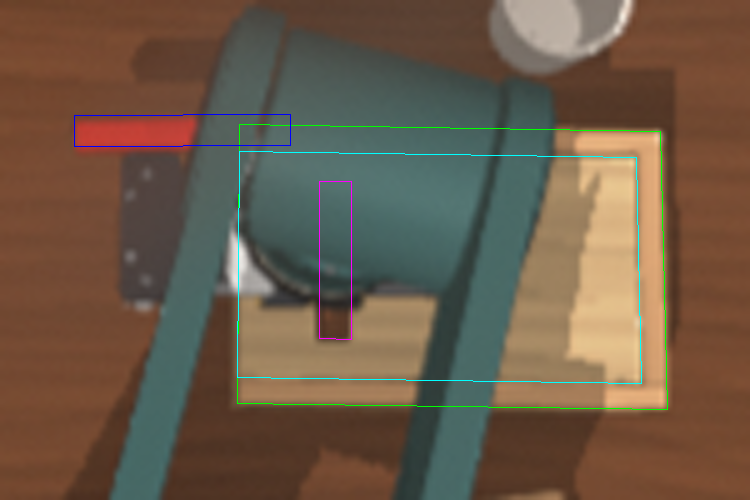

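The lid is shut: motion stopped at y = −0.0577, the force rose to about 5–6 N, and the overlay matches lid = 0 with the box unmoved. Next I back off, lift, and go round to the outer side of the bar.

step_arm(series=[[-1, 0, -8, 0, 0], [-1, 0, -20, 0, 0], [-1, 0, -20, -30, 0], [-1, 0, -20, -65, 0], [-1, 40, -45, -70, 0], [-1, 80, -75, -70, 0], [-1, 103, -91, -70, 0], [-1, 103, -91, -70, 0], [-1, 103, -91, -40, 0], [-1, 103, -91, -15, 0], [-1, 103, -91, -5, 0], [-1, 103, -91, -5, 0]])

```text
time: 9.38
tool_pos: [0.5847, 0.0335, 0.0791]
ee_rot: [3.141, 0.001, 0.015]
wrist_force: [-0.2, -0.4, -0.1]
width: 0.0004
```

```bash
python3 - <<'E'
from ov import *
p=look("f",["cleat","bar_tip","bar_pivot"],("top",)); overlay(p,"pics/f.png",(.484,-.137),.015,.0,.02,(240,190,390,290),5)
t=np.array(robot.get_obs()["tool_pos"]);d=t[:2]-[.484,-.137];c,s=np.cos(.015),np.sin(.015)
b=np.array([c*d[0]+s*d[1],-s*d[0]+c*d[1]])*1e3;print(t,b)
for th in list(range(0,91,6)):
    a=np.radians(th);dd=np.array([-np.sin(a),np.cos(a)]);n=np.array([np.cos(a),np.sin(a)])
    h=8+8*np.cos(a)+11*np.sin(a); T=np.array([66,85])+85*dd+h*n; print(th,(T-b)*[1,-1])
E
```

```text
top cleat [(array([ 0.4844, -0.0784,  0.0899]), 0.68), (array([ 0.3384, -0.166 ,  0.0018]), 0.29)]
top bar_tip [(array([0.542 , 0.0558, 0.0926]), 0.55)]
top bar_pivot [(array([ 0.545 , -0.0557,  0.0928]), 0.74), (array([ 0.6437,  0.3848, -0.0011]), 0.18)]
[0.5864 0.0337 0.0811] [104.9375 169.1602]
0 [-22.9375  -0.8398]
6 [-30.8102  -2.1622]
12 [-38.8936  -2.7481]
18 [-47.1266  -2.5533]
24 [-55.438   -1.5374]
30 [-63.7462   0.3339]
36 [-71.9603   3.0868]
42 [-79.9805   6.7367]
48 [-87.7     11.2859]
54 [-95.007   16.7225]
60 [-101.7866   23.0179]
66 [-107.9242   30.1264]
72 [-113.3085   37.9846]
78 [-117.8339   46.5111]
84 [-121.4047   55.6076]
90 [-123.9375   65.1602]
```

View pics/f.png

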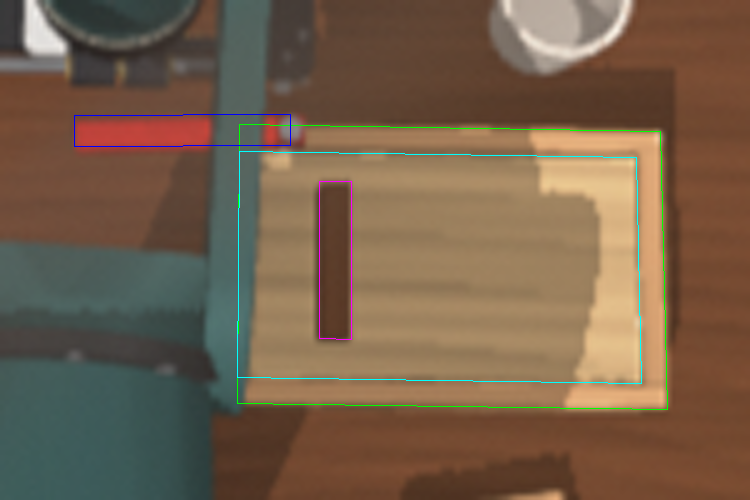

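The cleat sits exactly on the shut outline and the bar is untouched. The fingers are clear of its far side, so I'll sweep along the arc.

step_arm(series=[[-1, -10, 0, 0, 0], [-1, -18, -1, 0, 0], [-1, -23, -1, 0, 0], [-1, -31, -2, 0, 0], [-1, -39, -3, 0, 0], [-1, -47, -3, 0, 0], [-1, -55, -2, 0, 0], [-1, -64, 0, 0, 0], [-1, -72, 3, 0, 0], [-1, -80, 7, 0, 0], [-1, -88, 11, 0, 0], [-1, -95, 17, 0, 0], [-1, -102, 23, 0, 0], [-1, -108, 30, 0, 0], [-1, -113, 38, 0, 0], [-1, -118, 46, 0, 0], [-1, -120, 52, 0, 0], [-1, -121, 55, 0, 0], [-1, -121, 55, 0, 0]])

```text
time: 11.95
tool_pos: [0.4653, -0.0233, 0.0794]
ee_rot: [3.141, 0.0, 0.015]
wrist_force: [0.2, -0.5, -0.9]
width: 0.0005
```

step_arm(series=[[-1, -0.7, 2, 0, 0], [-1, -1.3, 4, 0, 0], [-1, -1.3, 4, 0, 0]])

```text
time: 12.32
tool_pos: [0.4641, -0.0271, 0.0794]
ee_rot: [3.141, 0.0, 0.016]
wrist_force: [0.0, -0.8, -0.3]
width: 0.0004
```

```bash
python3 - <<'E'
from ov import *
p=look("g",["bar_tip","bar_pivot"],("top",)); overlay(p,"pics/g.png",(.484,-.137),.015,.0,1.571,(240,190,390,290),5)
p=look("g",["bar_tip"],("side",))
o=robot.get_obs();print(o["tool_pos"],o["wrist_force"])
E
```

```text
top bar_tip []
top bar_pivot []
side bar_tip [(array([ 0.442 , -0.0493,  0.0949]), 0.54)]
[ 0.4641 -0.0271  0.0794] [-0.1806 -0.6203 -0.1946]
```

View pics/g.png

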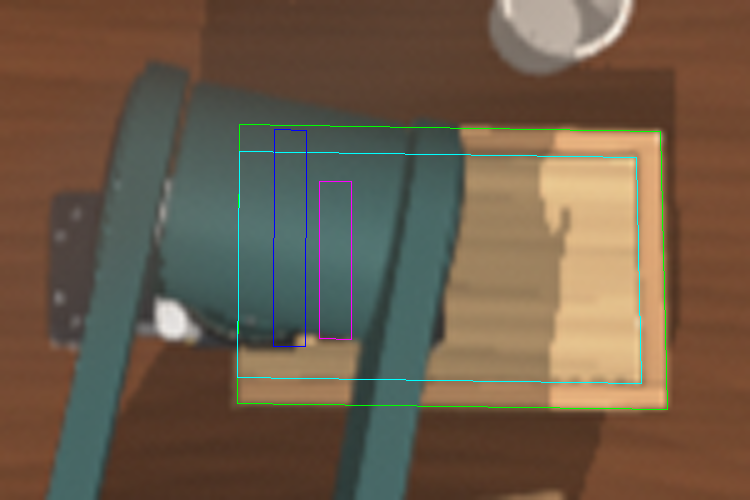

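The bar is hidden under the wrist here. The expected stop is near TCP y ≈ −0.034, so I'll keep going in small steps while watching the force.

step_arm(series=[[-1, -0.3, 1.5, 0, 0], [-1, -0.5, 3, 0, 0], [-1, -0.7, 4.5, 0, 0], [-1, -0.7, 4.5, 0, 0]])

```text
time: 13.08
tool_pos: [0.4635, -0.0317, 0.0795]
ee_rot: [3.141, 0.0, 0.016]
wrist_force: [0.5, -0.1, 0.9]
width: 0.0008
```

step_arm(series=[[-1, 0, 0.5, 0, 0], [-1, 0, 1, 0, 0]])

```text
time: 13.32
tool_pos: [0.4635, -0.0325, 0.0794]
ee_rot: [-3.142, 0.0, 0.016]
wrist_force: [-0.4, 0.7, 0.5]
width: 0.0002
```

step_arm(series=[[-1, 0, 0.5, 0, 0], [-1, 0, 1, 0, 0]])

```text
time: 13.58
tool_pos: [0.4635, -0.0335, 0.0794]
ee_rot: [3.142, 0.0, 0.016]
wrist_force: [0.2, 0.9, -0.0]
width: 0.0005
```

step_arm(series=[[-1, 0, 0.5, 0, 0], [-1, 0, 1, 0, 0]])

```text
time: 13.82
tool_pos: [0.4635, -0.0346, 0.0794]
ee_rot: [3.142, 0.0, 0.016]
wrist_force: [-0.6, -0.1, 0.1]
width: 0.0006
```

step_arm(series=[[-1, 0, 0.3, 0, 0], [-1, 0, 0.6, 0, 0]])

```text
time: 14.08
tool_pos: [0.4636, -0.0351, 0.0794]
ee_rot: [-3.141, 0.0, 0.016]
wrist_force: [-0.7, 1.4, -0.2]
width: 0.0004
```

step_arm(series=[[-1, 0, 0.3, 0, 0], [-1, 0, 0.6, 0, 0]])

```text
time: 14.32
tool_pos: [0.4635, -0.0351, 0.0794]
ee_rot: [-3.14, 0.0, 0.016]
wrist_force: [-1.5, 2.7, 0.6]
width: 0.0003
```

step_arm(series=[[-1, 0, 0.2, 0, 0], [-1, 0, 0.4, 0, 0]])

```text
time: 14.58
tool_pos: [0.4635, -0.0352, 0.0794]
ee_rot: [-3.14, 0.0, 0.016]
wrist_force: [-0.7, 5.2, 1.5]
width: 0.0004
```

step_arm(series=[[-1, 0, -6, 0, 0], [-1, 0, -20, 0, 0], [-1, 0, -25, -20, 0], [-1, 0, -25, -70, 0], [-1, 0, -25, -120, 0], [-1, -60, -25, -130, 0], [-1, -110, -60, -130, 0], [-1, -130, -120, -130, 0], [-1, -140, -180, -130, 0], [-1, -140, -240, -130, 0], [-1, -140, -280, -130, 0], [-1, -140, -280, -130, 0], [-1, -140, -280, -130, 0]])

```text
time: 16.2
tool_pos: [0.3191, 0.2412, 0.2094]
ee_rot: [3.14, -0.0, 0.016]
wrist_force: [0.0, 0.5, -0.5]
width: 0.0007
```

```bash
python3 - <<'E'
from ov import *
p=look("h",["cleat","bar_tip","bar_pivot","pot","offcut"],("top",)); overlay(p,"pics/h.png",(.484,-.137),.015,.0,1.571,(240,190,390,290),5)
o=robot.get_obs();print(o["tool_pos"],o["wrist_force"],o["time"])
E
```

```text
top cleat [(array([ 0.4794, -0.0773,  0.0882]), 0.7)]
top bar_tip [(array([ 0.4377, -0.0584,  0.0939]), 0.56)]
top bar_pivot [(array([ 0.5448, -0.0558,  0.0933]), 0.88)]
top pot [(array([ 0.6272, -0.2005,  0.0012]), 0.96)]
top offcut [(array([ 0.3399, -0.1681,  0.0011]), 0.78)]
[0.3195 0.2408 0.2096] [-0.536   0.9505  0.0869] 16.5
```

View pics/h.png

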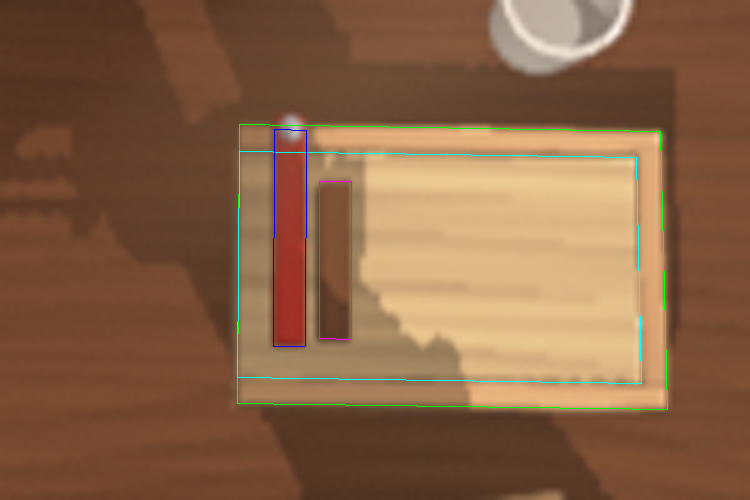

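The bar, cleat, lid and box all lie on the model outlines for lid = 0 and bar = 1.571. The arm is clear, so I'm handing in.

```bash
python3 -c "from bench import robot; print(robot.close_job())"
```

```text
the job is handed in; nothing more can be done
None
```

The lid is fully shut and the red bar lies square across it behind the cleat. I handed the job in at about 16.5 s, with the hand clear.

- **Lid:** I pushed the cleat with closed fingertips until it stopped moving and the force rose to about 5–6 N.
- **Bar:** I then backed off, went round to the bar's far side and swept it round to its stop. It stopped moving there at about 5 N.
- **Last check:** The final top picture matches the model drawn with the lid at 0 and the bar at 1.571 rad. The box still lines up with the pose I fitted before the push. The detected positions of the pot and offcut agree with the first look to within a few mm.
- **Disagreements:** The network's point readings were up to about 6 mm off the fitted model. The early side-camera overlay was off by a few pixels, so I relied on the top view and the contact stops. During the bar's swing the force stayed within noise, so only the stop and the last picture confirm that part. I did not re-check the other bench items (hammer, panels, frame, glue) individually; the arm never went near them at bench height.

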